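Lay the painted panel down and square it into the varnishing board's corner

ROBOT

A 7-joint arm with a two-finger parallel gripper is mounted at the origin on the work surface. World frame = base frame: x ahead of the robot, y to its left, z up, the work surface at z = 0. Lengths are in mm, angles in rad, forces in N, time in s.
With the tool pointing down it reaches from about 400 to 875 mm from the base axis. Payload 6.5 kg.
Tool frame: the origin (TCP) lies at the very end of the fingers, on their centre line; the grasp point (between the pads) lies 19 mm behind it (r.pinch_z is the distance from the TCP to the grasp point, in mm); z points along the fingers, y is the line along which they close (so a half turn about z gives the same grasp; the last joint's range is limited). The gripper opens to 88 mm and grips with 3 to 60 N. Pads are 18 mm wide; open, the fingers measure 123 mm over their backs; the gripper's body (75 mm by 187 mm) begins 45 mm behind the grasp point.
Start: joints at [1.094, 0.536, -0.004, 1.538, 0.003, 1.067, -0.071], TCP at [259.568, -595.915, 238.716] pointing down, gripper open.
Joint ranges: [-2.7, 2.7], [-0.37, 2.16], [-1.27, 1.26], [0.24, 2.4], [-1.31, 4.45], [0.19, 1.91], [-2.76, 2.76]. Speed limits (rad/s): [2.39, 2.39, 3.14, 3.14, 3.14, 3.14, 3.14].

INTERFACE

Orientations are given as [roll, pitch, yaw] about the fixed x, y, z axes, in that order (R = Rz(yaw) Ry(pitch) Rx(roll)).
In Python, from station import sensors, camera, calibration, workorder, r gives the robot as it stands.
- The arm moves only by the tool move_arm, never from a script. Its argument "commands" is one flat list of numbers, 7 for each row, row after row: the turn, a rotation vector about the tool's x, y, z in rad, then the shift along the tool's x, y, z in cm, then the finger opening in cm, from 0 to 8.81. In form: [ax, ay, az, dx, dy, dz, grip, ax, ay, az, dx, dy, dz, grip, ...]. A call has 1 to 5 rows; each row is the pose to reach, as a shift and turn from the pose commanded when the call began, along the tool's axes at that moment; what a row does not reach only later rows make up. A row lasts 1/8 s, in which the tool goes at most 62.5 mm and 10.7 degrees, less where a joint would pass 70% of its speed; a pose out of reach is approached as far as the arm can. A call with a gripper value outside its range is refused whole. The fingers move at their own pace and stop on an object; "force" is the grip in N (left out, the last holds). Time passes only in rows, so rows that repeat a pose let the fingers close. It gives the time, the measured TCP pose, the force, the opening and the grip force at its end, in the units of the state.
- sensors.state(): the state, without advancing time (a new reading comes with each control period).
- camera(name): name is "scene" or "top" or "wrist"; returns the picture (384x512x3 uint8, blue, green, red); there is no depth.
- calibration(name): a dict with "fx", "fy", "cx", "cy" (pixels), "view" (4x4, takes a point from world to camera coordinates). Camera axes: x right, y down, z forward; pixel columns grow to the right and rows downward; lengths in mm; the calibration is good to about 2 mm. The wrist camera is an equidistant fisheye: a pixel r from the principal point sees the ray r / f radians off the axis. A picture is of the moment at which its call begins: read the wrist's pose just before it. calibration takes no time and is no camera call; for the wrist camera it gives the pose at the moment of the call.
- workorder.close_job(): hands the job in; it is judged then, once.
The state is a dict: "clock": time; "joint_pos": joint angles; "qvel": joint speeds; "tau": joint torques, N m; "position": TCP position; "tool_rot": TCP orientation; "force": force on the tool from outside, world axes, zero at the start; "torque": the same for the moment, N m; "gripper_width": finger opening in mm; "gripper_force": force on a finger pad.
Only numpy, scipy, OpenCV 4.12 (cv2) and the standard library are available. Lean on these libraries where they do the work, as an engineer would, in place of code of your own. Each camera call takes 0.05 s, during which the arm holds its last target. There are 200 camera calls.

TASK

The small painted panel is standing up on the varnishing board. Push it over so that it lies on its back, painted face up, then push it along the board until its top edge lies snug against the far ledge and its left edge snug against the left ledge. Only push it, with the fingertips or the outside of the fingers: never lift or carry it, and leave the jar, the brush and the palette knife where they are.

Things in the scene. Friction and masses are not known exactly. Their poses are not given: they have to be found in the camera images.
- board: Fixed plywood board, 360 mm (its x) by 400 mm (its y), 12 mm thick; origin at the centre of its underside, on the table; x points roughly away from the robot (turned up to 0.25 rad), y left, z up. Two ledges, 20 mm wide, rise 20 mm above its upper face: inner faces at board x = +160 mm (far) and y = +180 mm (left). Near and right edges are open; paint smears are flat
- inner_corner (a point): Where the inner faces of the two ledges meet, on the board's upper face (12 mm above the table), at board x = 160 mm, y = 180 mm
- panel: Loose wood painting panel, a box 36 mm thick (x), 130 wide (y), 160 tall (z), 0.25 to 0.45 kg, friction coefficient about 0.6. Origin: centre of its lower end. Painted face at x = -18 mm, at the start looking back towards the robot; back (open frame with crossbar, solid to the touch) at x = +18. Starts upright on the near half of the board. Once lying: z axis towards the far ledge, y left, x down
- panel_heel (a point): Middle of the panel's back lower edge, panel (18, 0, 0) mm: the edge it tips over when pushed near the top of the painted face. About 13 degrees over, it falls the rest of the way by itself. This edge stays on the board unless the panel is lifted
- panel_face (a point): Middle of the painted face, panel (-18, 0, 80) mm; 48 mm above the table once the panel lies on its back on the board
- panel_top_left (a point): Back corner of the panel at its top left, panel (18, 65, 160) mm; when the panel lies in place it is at the inner corner of the ledges
- panel_top_right (a point): Back corner at the panel's top right, panel (18, -65, 160) mm
- panel_low_left (a point): Back corner at the panel's lower left, panel (18, 65, 0) mm
- jar: Bystander: closed glass jar standing on the table to the right of the board, 60 mm across, 75 mm tall, origin at the centre of its underside
- brush: Bystander: paint brush lying on the table to the right of the board, origin under its middle, its length along its x
- knife: Bystander: palette knife (spatula), 200 mm long, lying on the table to the left of the board, origin under its middle, its length along its x
Things that resemble listed ones, but are neither listed nor needed, are in the scene too. Leave any turquoise or yellow look-alike of the panel alone.

How it is judged (in metres and radians):
On the way, in this order (a step that is already met when the one before it is completed fails the run):
1. the panel has been tipped onto its back, painted face up (angle between panel's own x axis and vertical above 3.07 rad), for 0.2 s.
2. the panel lies snug in the corner of the two ledges (angle between panel's own x axis and vertical above 3.07 rad and x of each of panel_top_left, panel_top_right in the frame of board above 0.154 m and y of each of panel_top_left, panel_low_left in the frame of board above 0.174 m), for 0.2 s.
At the end, for the whole second after the job is handed in: The panel lies flat on its back on the board (within 0.07 rad), painted face up, at rest, both corners of its top edge within 6 mm of the far ledge and both ends of its left edge within 6 mm of the left ledge (all of step 2 and height (world z) of each of panel_top_left, panel_top_right, panel_low_left below 0.018 m and linear speed of panel below 0.02 m/s); the robot touches nothing.
It fails at once if the panel was lifted: its back lower edge rose more than 15 mm off the board (height (world z) of panel_heel above 0.027 m).
It fails at once if the jar was moved by more than 20 mm (distance of jar from where it was at the start of the episode above 0.02 m).
It fails at once if the brush was moved by more than 20 mm (distance of brush from where it was at the start of the episode above 0.02 m).
It fails at once if the knife was moved by more than 20 mm (distance of knife from where it was at the start of the episode above 0.02 m).
It also fails if it takes over 58 s, if anything falls off the work surface, if the arm or the gripper's body presses on something with over 40 N, if the wrist force passes 120 N, or if a joint passes its speed limit or range.

## Working session

There is one attempt and no reset: what is moved stays moved. The work goes in short steps, Python scripts to look and compute and a tool call to move; the robot and the scene stay as the last step left them, time stands still between calls to the robot, and variables do not carry over. Pictures are saved under pics/ and viewed, at most 10 in all, crops included, and the job is handed in when it is done.

Besides the shell and the picture viewer there is one more tool, called after "Emit:" as name(argument=value, ...) on one line, values as JSON. move_arm: Moves the arm, as the interface text tells. Its arguments: {"type":"object","properties":{"commands":{"type":"array","items":{"type":"number"}},"force":{"type":"number"}},"required":["commands"]}

```bash
mkdir -p pics
python3 - <<'E'
from station import sensors,camera,calibration
import cv2,numpy as np
s=sensors.state();print({k:np.round(v,3) for k,v in s.items()})
for n in("scene","top"):
    cv2.imwrite(f"pics/{n}0.png",camera(n));c=calibration(n);print(n,c["fx"],c["fy"],c["cx"],c["cy"],np.round(c["view"],3).tolist())
E
```

```text
{'clock': np.float64(0.0), 'joint_pos': array([ 1.094,  0.537, -0.004,  1.539,  0.003,  1.067, -0.071]), 'qvel': array([-0.   , -0.   , -0.002,  0.001, -0.001,  0.001, -0.   ]), 'tau': array([-0.0000e+00, -5.7098e+01,  9.9100e-01, -2.5161e+01, -5.6000e-02,
        1.8000e-02,  0.0000e+00]), 'position': array([ 259.305, -595.371,  237.836]), 'tool_rot': array([-3.14 ,  0.   ,  0.411]), 'force': array([0.608, 0.106, 0.038]), 'torque': array([ 0.013,  0.006, -0.036]), 'gripper_force': np.float64(0.0), 'gripper_width': np.float64(87.911)}
scene 453.0406718331371 453.0406718331371 253.23982002635876 195.30978709181144 [[-0.584, 0.812, 0.007, 331.561], [0.695, 0.504, -0.513, -276.246], [-0.42, -0.295, -0.858, 1502.446], [0.0, 0.0, 0.0, 1.0]]
top 351.1384088692625 351.1384088692625 250.82937069846017 186.96798242771172 [[0.001, -1.0, 0.008, -50.074], [-0.983, -0.002, -0.183, 547.238], [0.183, -0.008, -0.983, 874.488], [0.0, 0.0, 0.0, 1.0]]
```

View pics/scene0.png

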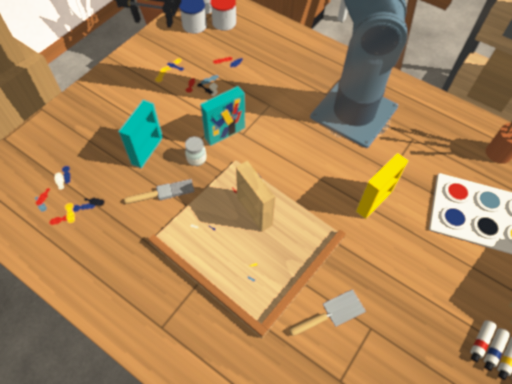

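View pics/top0.png

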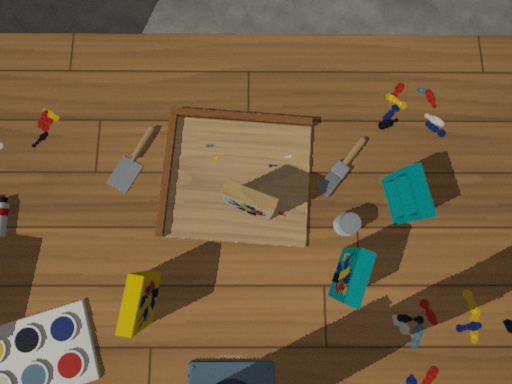

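The scene view shows the wooden panel upright on the board at about (255,197). In the top view it is at about (250,200). Look-alikes in the top view are turquoise at (408,194), turquoise at (352,277) and yellow at (138,303). I choose the plain wood one on the board and check it with a close crop.

Run:
```python
import cv2,numpy as np
a=cv2.imread("pics/top0.png")[95:255,150:325];b=cv2.imread("pics/scene0.png")[150:340,140:350]
a=cv2.resize(a,None,fx=2.2,fy=2.2,interpolation=2);b=cv2.resize(b,None,fx=1.9,fy=1.9,interpolation=2)
h=max(a.shape[0],b.shape[0]);f=lambda i:cv2.copyMakeBorder(i,0,h-i.shape[0],0,0,0)
cv2.imwrite("pics/crop1.png",np.hstack([f(a),f(b)]))
```

```text
(no output)
```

View pics/crop1.png

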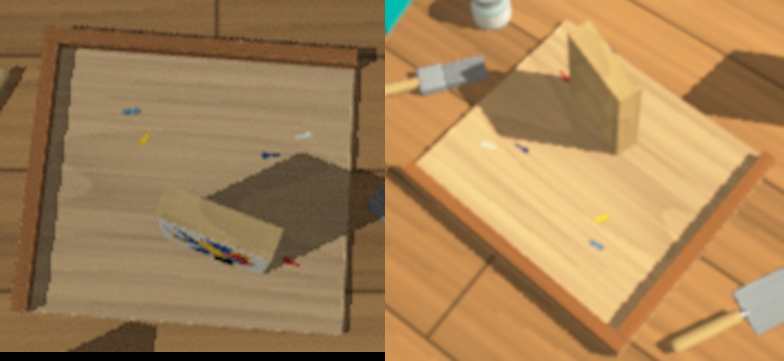

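The crop confirms it: an upright light-wood panel with its painted face towards the robot, yawed on the board. The jar, brush and knife are clear of the board. Next I magnify the panel to pick its corners.

```bash
cat > h.py <<'E'
import cv2,numpy as np
from station import calibration
def ray(n,u,v):
    c=calibration(n);V=np.array(c["view"]);d=V[:3,:3].T@np.array([(u-c["cx"])/c["fx"],(v-c["cy"])/c["fy"],1]);return -V[:3,:3].T@V[:3,3],d
def onz(n,u,v,z):
    o,d=ray(n,u,v);return o+d*(z-o[2])/d[2]
def two(p,q):
    o1,d1=ray("top",*p);o2,d2=ray("scene",*q)
    A=np.stack([d1,-d2],1);t=np.linalg.lstsq(A,o2-o1,rcond=None)[0];a=o1+t[0]*d1;b=o2+t[1]*d2
    return (a+b)/2,np.linalg.norm(a-b)
E
python3 - <<'E'
import cv2,numpy as np
from h import *
for p in [(170.5,107.7),(312.7,117.7)]:print(onz("top",*p,32))
print(onz("top",155.5,235,32),onz("top",306.8,246.4,12),ray("top",0,0)[0])
T=cv2.imread("pics/top0.png");S=cv2.imread("pics/scene0.png")
a=cv2.resize(T[172:224,212:288],None,fx=5,fy=5,interpolation=0);b=cv2.resize(S[155:237,225:285],None,fx=6,fy=6,interpolation=0)
h=max(a.shape[0],b.shape[0]);f=lambda i:cv2.copyMakeBorder(i,0,h-i.shape[0],0,0,0)
cv2.imwrite("pics/crop2.png",np.hstack([f(a),f(b)]))
m=((T[...,2].astype(int)-T[...,0]>55)&(T[...,2]>90)&(T[...,1]<110)).astype('uint8')
E
```

```text
[776.04547625 175.80656781  32.        ]
[ 748.08949688 -222.12722662   32.        ]
[422.3831469  199.93435183  32.        ] [ 393.67642014 -198.87807723   12.        ] [378.33549841 -41.97217854 960.10721764]
```

View pics/crop2.png

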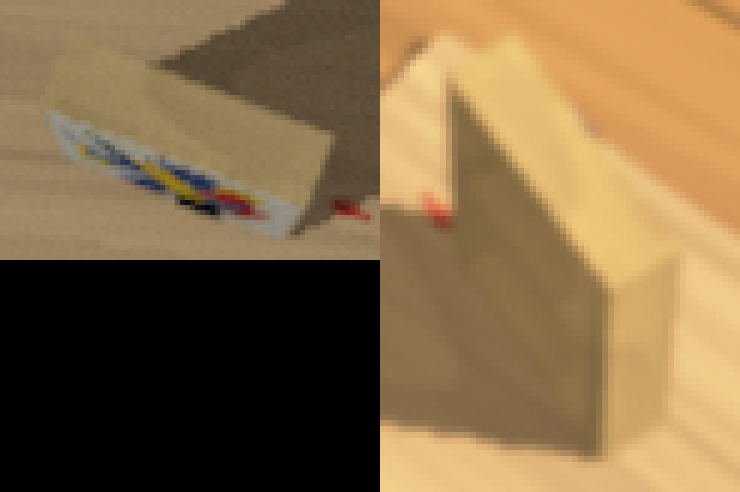

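Run:
```python
from h import *
P=dict(BL=((225,179.4),(262.5,203.3)),BR=((279,198.6),(236.3,168.3)),FR=((272.6,213.6),(247.5,161.3)),FL=((220.4,193.4),(275,197.5)))
Q={k:two(*v) for k,v in P.items()}
for k,v in Q.items():print(k,v[0].round(1),round(v[1],1),onz("top",*P[k][0],172).round(1))
for a,b in("BL","BR"),("FL","FR"),("BL","FL"),("BR","FR"):
    d=Q[a][0]-Q[b][0];print(a,b,np.linalg.norm(d).round(1),np.degrees(np.arctan2(d[1],d[0])).round(1))
print(onz("scene",262.2,231.3,12),onz("scene",273,224.7,12),onz("top",226,204,12),onz("top",270,219.4,12))
# knife/brush/jar and inner corner check
print("ledge far-left outer scene",onz("scene",140+(615-385)/1.9,150+345/1.9,32))
```

```text
BL [543.4  10.4 168.4] 1.8 [542.3  10.9 172. ]
BR [ 497.6 -110.1  165.7] 5.9 [ 498.  -112.2  172. ]
FR [463.6 -96.5 169. ] 2.3 [463.9 -97.3 172. ]
FL [510.3  22.8 164.3] 2.9 [509.7  20.9 172. ]
BL BR 128.9 69.2
FL FR 128.2 68.6
BL FL 35.6 -20.6
BR FR 36.8 -21.8
[542.06829121  12.03853481  12.        ] [507.42581183  24.72642037  12.        ] [507.20603826  17.98724786  12.        ] [ 465.50335065 -101.37896151   12.        ]
ledge far-left outer scene [773.47312303 170.92161772  32.        ]
```

Measured so far:
- **Panel:** top corners at z ≈ 167 (172 expected), 129 × 36 mm, facing −21°, centre (503,−44).
- **Board:** yaw −4°, inner corner ≈ (755,157).

Sizes and heights agree with the text. I'll approach high, behind the painted face, with the tool turned to its normal and the fingers open for a two-point push.

Emit:
move_arm(commands=[0,0,0,4,-4.5,0,8.8,0,0,0,8,-9,0,8.8,0,0,0,12,-13.5,0,8.8,0,0,0,16,-18,0,8.8,0,0,0,20,-22.5,0,8.8])

```text
clock: 0.72
position: [353.3, -307.7, 238.6]
tool_rot: [-3.142, 0.0, 0.411]
force: [0.1, -0.8, -0.2]
gripper_width: 87.8
gripper_force: 0.0
```

Emit:
move_arm(commands=[0,0,0.156,4,-4.6,0,8.8,0,0,0.312,8,-9.2,0,8.8,0,0,0.468,12,-13.8,0,8.8,0,0,0.624,16,-18.4,0,8.8,0,0,0.78,19.6,-23,0,8.8])

```text
clock: 1.35
position: [433.7, -49.6, 238.7]
tool_rot: [3.141, -0.0, -0.339]
force: [0.7, -0.6, -0.1]
gripper_width: 88.0
gripper_force: 0.0
```

Emit:
move_arm(commands=[0,0,0,0,0,0,8.8,0,0,0,0,0,0,8.8,0,0,0,0,0,0,8.8])

```text
clock: 1.72
position: [433.1, -52.7, 238.6]
tool_rot: [3.141, 0.0, -0.335]
force: [-0.1, -0.4, 0.6]
gripper_width: 88.2
gripper_force: 0.0
```

Emit:
move_arm(commands=[0,0,0.035,-0.4,-3.3,0,8.8,0,0,0.035,-0.4,-3.3,5,8.8,0,0,0.035,-0.4,-3.3,10.8,8.8,0,0,0.035,-0.4,-3.3,10.8,8.8])

```text
clock: 2.22
position: [437.1, -19.8, 127.9]
tool_rot: [3.138, 0.008, -0.37]
force: [-0.2, -0.1, 0.6]
gripper_width: 87.8
gripper_force: 0.0
```

Emit:
move_arm(commands=[0,0,0,1.5,0,0,8.8,0,0,0,3,0,0,8.8,0,0,0,4,0,0,8.8,0,0,0,4.7,0,0,8.8,0,0,0,5.3,0,0,8.8])

```text
clock: 2.85
position: [490.4, -38.0, 130.9]
tool_rot: [3.142, -0.0, -0.369]
force: [-0.4, 0.1, 0.5]
gripper_width: 88.0
gripper_force: 0.2
```

Emit:
move_arm(commands=[0,0,0,0.6,0,0,8.8,0,0,0,1.2,0,0,8.8,0,0,0,1.8,0,0,8.8,0,0,0,2.4,0,0,8.8,0,0,0,3,0,0,8.8])

```text
clock: 3.48
position: [518.4, -48.8, 130.7]
tool_rot: [3.142, 0.0, -0.369]
force: [-0.0, 0.3, 0.1]
gripper_width: 87.9
gripper_force: 0.0
```

Emit:
move_arm(commands=[0,0,0,0,0,0,8.8,0,0,0,0,0,0,8.8,0,0,0,0,0,0,8.8,0,0,0,0,0,0,8.8])

```text
clock: 3.98
position: [517.9, -48.6, 130.7]
tool_rot: [3.142, 0.0, -0.369]
force: [0.1, -0.7, 0.1]
gripper_width: 88.1
gripper_force: 0.0
```

Run:
```python
from station import camera
import cv2,numpy as np
T=camera("top");S=camera("scene");cv2.imwrite("pics/t3.png",T);cv2.imwrite("pics/s3.png",S)
a=cv2.resize(T[95:255,150:325],None,fx=2.2,fy=2.2,interpolation=2);b=cv2.resize(S[150:340,140:350],None,fx=1.9,fy=1.9,interpolation=2)
h=max(a.shape[0],b.shape[0]);f=lambda i:cv2.copyMakeBorder(i,0,h-i.shape[0],0,0,0)
cv2.imwrite("pics/crop3.png",np.hstack([f(a),f(b)]))
```

```text
(no output)
```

View pics/crop3.png

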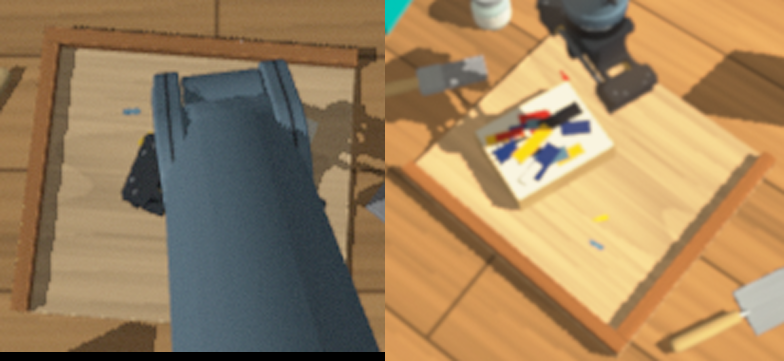

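The scene crop shows the panel flat on its back, painted face up. Its face corners are at crop positions (478,133), (520,200), (613,142) and (570,82). The jar, brush and knife are untouched. I cast those corners onto z = 48.

```bash
cat >> h.py <<'E'
B0=np.array([582.6,-11.3]);th=-.069;Rb=np.array([[np.cos(th),-np.sin(th)],[np.sin(th),np.cos(th)]])
def face(pts):
    w=np.array([onz("scene",140+(u-385)/1.9,150+v/1.9,48)[:2] for u,v in pts])
    for n,p in zip(("TR","TL","LL","LR"),w):print(n,p.round(1),"board",(Rb.T@(p-B0)).round(1))
    for i in range(4):
        d=w[(i+1)%4]-w[i];print(np.linalg.norm(d).round(1),np.degrees(np.arctan2(d[1],d[0])).round(1))
    print("c",w.mean(0).round(1))
E
python3 -c "
from h import *
face([(478,133),(520,200),(613,142),(570,82)])"
```

```text
TR [ 646.5 -160.1] board [  74. -144.]
TL [692.6 -46.6] board [112.1 -27.6]
LL [544.4   5.3] board [-39.2  14. ]
LR [ 500.2 -104.4] board [-75.8 -98.6]
122.5 67.9
156.9 160.7
118.3 -111.9
156.5 -20.9
c [595.9 -76.4]
```

As predicted: panel yaw −21°, centre (596,−77). Next I go to its right edge with the tool turned to face left.

Emit:
move_arm(commands=[0,0,-0.17,1.7,2.2,0,8.8,0,0,-0.34,3.4,4.4,0,8.8,0,0,-0.51,5,6.6,0,8.8,0,0,-0.68,6.7,8.8,0,8.8,0,0,-0.85,8.3,10.9,0,8.8])

```text
clock: 4.7
position: [556.3, -181.3, 130.7]
tool_rot: [3.142, 0.0, 0.486]
force: [0.7, 0.0, -0.8]
gripper_width: 87.8
gripper_force: 0.0
```

Emit:
move_arm(commands=[0,0,-0.17,0,0,0,8.8,0,0,-0.34,0,0,0,8.8,0,0,-0.51,0,0,0,8.8,0,0,-0.68,0,0,0,8.8,0,0,-0.72,0,0,0,8.8])

```text
clock: 5.32
position: [555.9, -180.4, 130.5]
tool_rot: [-3.141, -0.0, 1.201]
force: [-0.6, 1.0, -0.0]
gripper_width: 88.1
gripper_force: 0.0
```

Emit:
move_arm(commands=[0,0,0,0,0,0,8.8,0,0,0,0,0,0,8.8])

```text
clock: 5.58
position: [556.1, -180.2, 130.7]
tool_rot: [3.142, 0.0, 1.199]
force: [-0.1, -0.3, 0.5]
gripper_width: 87.8
gripper_force: 0.0
```

Emit:
move_arm(commands=[0,0,0,0,0,5,8.8,0,0,0,0,0,10.6,8.8,0,0,0,0,0,10.6,8.8,0,0,0,1.5,0,10.6,8.8,0,0,0,2.5,0,10.6,8.8])

```text
clock: 6.2
position: [567.7, -155.4, 27.4]
tool_rot: [3.137, -0.001, 1.202]
force: [0.5, 0.1, 0.9]
gripper_width: 87.8
gripper_force: 0.0
```

Emit:
move_arm(commands=[0,0,0,0.5,0,0,8.8,0,0,0,1,0,0,8.8,0,0,0,1.5,0,0,8.8,0,0,0,2,0,0,8.8,0,0,0,2.5,0,0,8.8])

```text
clock: 6.82
position: [574.2, -133.8, 24.7]
tool_rot: [-3.142, 0.0, 1.201]
force: [-1.1, -3.1, 2.6]
gripper_width: 88.5
gripper_force: 1.6
```

Emit:
move_arm(commands=[0,0,-0.03,0.96,-0.3,0,8.8,0,0,-0.06,1.9,-0.6,0,8.8,0,0,-0.09,2.9,-0.9,0,8.8,0,0,-0.12,3.8,-1.2,0,8.8,0,0,-0.15,4.8,-1.5,0,8.8])

```text
clock: 7.45
position: [577.5, -82.8, 24.7]
tool_rot: [-3.142, 0.0, 1.353]
force: [0.1, -2.3, -0.1]
gripper_width: 88.1
gripper_force: 1.1
```

Emit:
move_arm(commands=[0,0,-0.03,1,-0.15,0,8.8,0,0,-0.06,2,-0.3,0,8.8,0,0,-0.09,3,-0.45,0,8.8,0,0,-0.12,4,-0.6,0,8.8,0,0,-0.15,5,-0.75,0,8.8])

```text
clock: 8.07
position: [581.1, -32.4, 24.7]
tool_rot: [-3.142, 0.0, 1.503]
force: [-0.2, -1.8, 0.5]
gripper_width: 87.6
gripper_force: 1.1
```

Run:
```python
from station import camera
import cv2,numpy as np
T=camera("top");S=camera("scene")
a=cv2.resize(T[95:255,150:325],None,fx=2.2,fy=2.2,interpolation=2);b=cv2.resize(S[150:340,140:350],None,fx=1.9,fy=1.9,interpolation=2)
h=max(a.shape[0],b.shape[0]);f=lambda i:cv2.copyMakeBorder(i,0,h-i.shape[0],0,0,0)
cv2.imwrite("pics/crop4.png",np.hstack([f(a),f(b)]))
```

```text
(no output)
```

View pics/crop4.png

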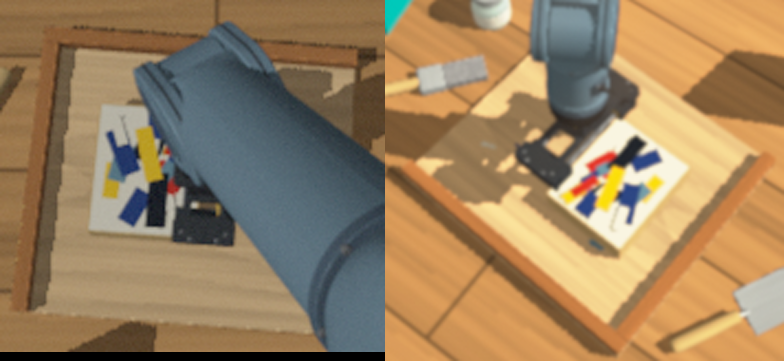

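The panel is flat and aligned with the board. Its left edge is at top-crop (90–103, 105–232), about 60 mm from the left ledge. I keep pushing left and slow down near contact.

Emit:
move_arm(commands=[0,0,0,1,0,0,8.8,0,0,0,2,0,0,8.8,0,0,0,3,0,0,8.8,0,0,0,4,0,0,8.8,0,0,0,4.8,0,0,8.8])

```text
clock: 8.8
position: [584.4, 15.8, 24.7]
tool_rot: [-3.141, -0.0, 1.502]
force: [-1.1, -1.3, -0.1]
gripper_width: 88.0
gripper_force: 0.8
```

Emit:
move_arm(commands=[0,0,0,0.3,0,0,8.8,0,0,0,0.5,0,0,8.8,0,0,0,0.7,0,0,8.8,0,0,0,0.9,0,0,8.8,0,0,0,1.1,0,0,8.8])

```text
clock: 9.43
position: [585.4, 25.7, 24.8]
tool_rot: [3.141, 0.0, 1.501]
force: [-0.0, -3.0, 1.2]
gripper_width: 88.3
gripper_force: 1.3
```

Emit:
move_arm(commands=[0,0,0,0.1,0,0,8.8,0,0,0,0.2,0,0,8.8,0,0,0,0.3,0,0,8.8,0,0,0,0.4,0,0,8.8])

```text
clock: 9.93
position: [585.6, 29.7, 24.7]
tool_rot: [3.142, 0.0, 1.501]
force: [-0.3, -2.4, 1.9]
gripper_width: 88.1
gripper_force: 1.5
```

Emit:
move_arm(commands=[0,0,0,0.1,0,0,8.8,0,0,0,0.2,0,0,8.8,0,0,0,0.3,0,0,8.8])

```text
clock: 10.3
position: [585.5, 30.7, 24.7]
tool_rot: [-3.141, 0.003, 1.5]
force: [-2.4, -8.4, 6.1]
gripper_width: 88.3
gripper_force: 4.4
```

Contact with the left ledge: force rises to 8 N and the motion stalls. I press slightly more to seat it, then back off, rise and go round to the near edge.

Emit:
move_arm(commands=[0,0,0,0.1,0,0,8.8,0,0,0,0.1,0,0,8.8])

```text
clock: 10.55
position: [585.4, 30.7, 24.7]
tool_rot: [-3.14, 0.004, 1.499]
force: [-1.6, -8.4, 6.2]
gripper_width: 87.8
gripper_force: 4.7
```

Emit:
move_arm(commands=[0,0,0,-1,0,0,8.8,0,0,0,-4,0,0,8.8,0,0,0,-4,0,-5,8.8,0,0,0,-4,0,-9,8.8,0,0,0,-4,0,-9,8.8])

```text
clock: 11.18
position: [585.2, -4.8, 117.6]
tool_rot: [3.136, -0.002, 1.502]
force: [0.1, -0.2, -0.5]
gripper_width: 88.2
gripper_force: 0.0
```

Run:
```python
from station import camera
import cv2,numpy as np
T=camera("top");S=camera("scene")
a=cv2.resize(T[95:255,150:325],None,fx=2.2,fy=2.2,interpolation=2);b=cv2.resize(S[150:340,140:350],None,fx=1.9,fy=1.9,interpolation=2)
h=max(a.shape[0],b.shape[0]);f=lambda i:cv2.copyMakeBorder(i,0,h-i.shape[0],0,0,0)
cv2.imwrite("pics/crop5.png",np.hstack([f(a),f(b)]))
```

```text
(no output)
```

View pics/crop5.png

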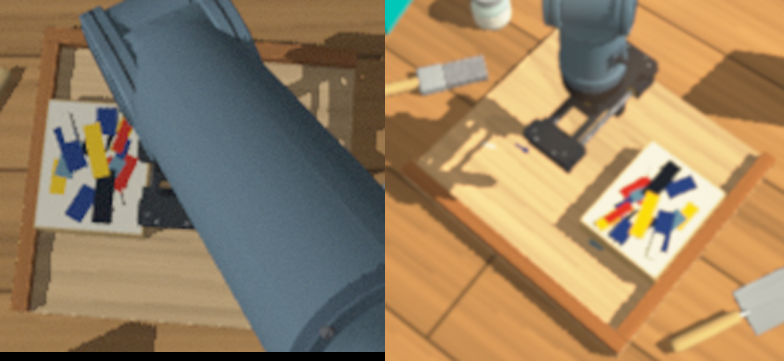

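The panel is flush against the left ledge in both views. Scene face corners are at crop (581,217), (655,277), (724,197) and (655,142). I measure the forward distance left.

```bash
python3 -c "
from h import *
face([(581,217),(655,277),(724,197),(655,142)])"
```

```text
TR [663.5  36.2] board [77.4 53. ]
TL [674.3 164.7] board [ 79.3 181.9]
LL [524.  178.6] board [-71.5 185.4]
LR [509.2  54. ] board [-77.7  60.1]
129.0 85.2
150.9 174.7
125.5 -96.8
155.3 -6.6
c [592.7 108.4]
```

Emit:
move_arm(commands=[0,0,0.17,2,-2.5,0,8.8,0,0,0.34,4,-5,0,8.8,0,0,0.51,6,-7.5,0,8.8,0,0,0.68,8,-10,0,8.8,0,0,0.85,10.1,-12.4,0,8.8])

```text
clock: 11.9
position: [464.3, 103.9, 113.3]
tool_rot: [-3.14, 0.002, 0.646]
force: [-0.9, 0.2, -0.2]
gripper_width: 88.2
gripper_force: 0.0
```

Emit:
move_arm(commands=[0,0,0.17,0,0,0,8.8,0,0,0.34,0,0,0,8.8,0,0,0.51,0,0,0,8.8,0,0,0.68,0,0,0,8.8,0,0,0.72,0,0,0,8.8])

```text
clock: 12.52
position: [465.3, 103.3, 113.5]
tool_rot: [3.141, 0.002, -0.069]
force: [-0.7, 0.3, -0.7]
gripper_width: 88.0
gripper_force: 0.0
```

Emit:
move_arm(commands=[0,0,0,0,0,0,8.8,0,0,0,0,0,0,8.8])

```text
clock: 12.78
position: [466.1, 103.3, 114.4]
tool_rot: [3.142, 0.001, -0.067]
force: [-0.8, -0.0, -0.9]
gripper_width: 87.8
gripper_force: 0.0
```

Emit:
move_arm(commands=[0,0,0,0,0,5,8.8,0,0,0,0,0,9,8.8,0,0,0,0,0,9,8.8,0,0,0,1.5,0,9,8.8,0,0,0,2.5,0,9,8.8])

```text
clock: 13.4
position: [494.3, 101.8, 26.5]
tool_rot: [-3.14, -0.004, -0.069]
force: [-0.0, 0.2, 0.6]
gripper_width: 87.9
gripper_force: 0.0
```

Emit:
move_arm(commands=[0,0,0,0.8,0,0,8.8,0,0,0,1.6,0,0,8.8,0,0,0,2.4,0,0,8.8,0,0,0,3.2,0,0,8.8,0,0,0,4,0,0,8.8])

```text
clock: 14.02
position: [531.3, 98.6, 24.6]
tool_rot: [3.141, 0.001, -0.069]
force: [-2.8, -0.7, 2.7]
gripper_width: 87.9
gripper_force: 1.7
```

Emit:
move_arm(commands=[0,0,0,0.8,0,0,8.8,0,0,0,1.6,0,0,8.8,0,0,0,2.4,0,0,8.8,0,0,0,3.2,0,0,8.8,0,0,0,4,0,0,8.8])

```text
clock: 14.65
position: [571.4, 95.8, 24.6]
tool_rot: [3.141, 0.0, -0.069]
force: [-4.1, -2.2, 1.8]
gripper_width: 87.6
gripper_force: 1.9
```

Emit:
move_arm(commands=[0,0,0,0.2,0,0,8.8,0,0,0,0.4,0,0,8.8,0,0,0,0.6,0,0,8.8])

```text
clock: 15.02
position: [576.6, 95.5, 24.6]
tool_rot: [3.141, 0.001, -0.069]
force: [-3.8, -1.0, 2.5]
gripper_width: 87.9
gripper_force: 2.0
```

Emit:
move_arm(commands=[0,0,0,0.15,0,0,8.8,0,0,0,0.3,0,0,8.8,0,0,0,0.4,0,0,8.8])

```text
clock: 15.4
position: [581.2, 95.4, 24.7]
tool_rot: [-3.142, -0.0, -0.069]
force: [-3.3, -0.8, 1.7]
gripper_width: 87.7
gripper_force: 1.7
```

Emit:
move_arm(commands=[0,0,0,0.1,0,0,8.8,0,0,0,0.2,0,0,8.8,0,0,0,0.2,0,0,8.8])

```text
clock: 15.78
position: [583.0, 95.3, 24.7]
tool_rot: [3.142, 0.0, -0.069]
force: [-3.6, -2.1, 1.7]
gripper_width: 87.8
gripper_force: 1.9
```

Emit:
move_arm(commands=[0,0,0,0.1,0,0,8.8,0,0,0,0.2,0,0,8.8,0,0,0,0.3,0,0,8.8,0,0,0,0.3,0,0,8.8])

```text
clock: 16.27
position: [583.1, 95.2, 24.4]
tool_rot: [3.14, 0.006, -0.069]
force: [-11.1, -0.1, 7.4]
gripper_width: 87.8
gripper_force: 5.8
```

The push stalled at 11 N with no further motion, so the panel is seated against the far ledge. I back off and clear the view.

Emit:
move_arm(commands=[0,0,0,-1,0,0,8.8,0,0,0,-5,0,0,8.8,0,0,0,-8,0,-5,8.8,0,0,0,-8,0,-10,8.8,0,0,0,-8,0,-16,8.8])

```text
clock: 16.9
position: [506.6, 101.2, 186.5]
tool_rot: [-3.141, -0.002, -0.067]
force: [1.1, -0.6, -0.2]
gripper_width: 88.3
gripper_force: 0.0
```

Emit:
move_arm(commands=[0,0,0,0,6,0,8.8,0,0,0,0,12,0,8.8,0,0,0,0,18,0,8.8,0,0,0,0,24,0,8.8,0,0,0,0,28,0,8.8])

```text
clock: 17.52
position: [487.8, -182.1, 185.4]
tool_rot: [3.14, -0.004, -0.071]
force: [1.0, 0.4, 0.5]
gripper_width: 88.0
gripper_force: 0.0
```

Run:
```python
from station import camera
import cv2,numpy as np
T=camera("top");S=camera("scene")
a=cv2.resize(T[98:188,155:255],None,fx=4,fy=4,interpolation=2);b=cv2.resize(S[150:340,140:350],None,fx=1.9,fy=1.9,interpolation=2)
h=max(a.shape[0],b.shape[0]);f=lambda i:cv2.copyMakeBorder(i,0,h-i.shape[0],0,0,0)
cv2.imwrite("pics/crop6.png",np.hstack([f(a),f(b)]))
```

```text
(no output)
```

View pics/crop6.png

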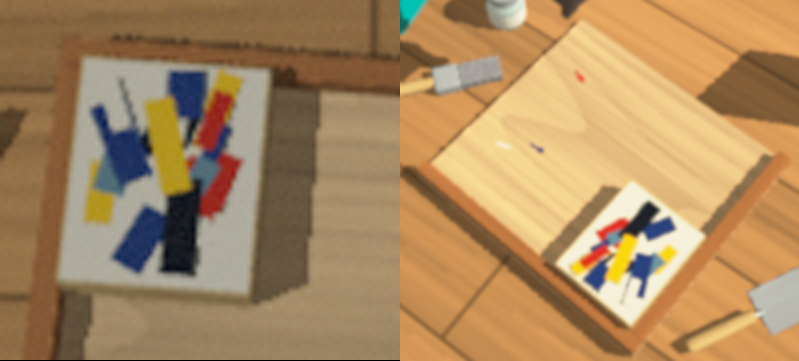

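The top crop shows the panel in the corner with its face corners at (82,57), (271,68) and (57,285). No gap shows in either view. I check it numerically.

```bash
python3 -c "
from h import *
for n,u,v in(('TL',82,57),('TR',271,68),('LL',57,285),('LR',251,299)):
    p=onz('top',155+u/4,98+v/4,48)[:2];print(n,(Rb.T@(p-B0)).round(1))
for n,u,v in(('TL',632,327),('TR',547,262),('LL',705,237),('LR',632,182)):
    p=onz('scene',140+(u-400)/1.9,150+v/1.9,48)[:2];print(n,(Rb.T@(p-B0)).round(1))
for n,u,v in(('ledge outer TL',62,38),):
    p=onz('top',155+u/4,98+v/4,32)[:2];print(n,(Rb.T@(p-B0)).round(1))
"
```

```text
TL [161.3 180.6]
TR [162.8  50.7]
LL [  0.3 179.7]
LR [ 0.  50.2]
TL [162.  184.9]
TR [167.4  44.4]
LL [  5.4 184.1]
LR [ 5.6 57.8]
ledge outer TL [180.7 200.1]
```

```bash
python3 -c "
from station import workorder
print(workorder.close_job())"
```

```text
the job is handed in; nothing more can be done
None
```

The panel lies on its back, painted face up, with its top and left edges against the ledges to within about 3 mm in the top view. I handed the job in at about 18 s; the hand-in gave no verdict, and the jar, brush and knife were not moved.

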